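Drive the last self-tapping screw of a shelf bracket

ROBOT

A 6-joint arm with a two-finger parallel gripper is mounted at the origin on a cart in front of the work surface, level with it; the furniture and walls round the work are solid. World frame = base frame: x ahead of the robot, y to its left, z up, the work surface at z = 0. Lengths are in m, angles in rad, forces in N, time in s.
With the tool pointing down it reaches from about 0.275 to 0.85 m from the base axis. Payload 19 kg.
Tool frame: the origin (TCP) lies midway between the tips of the shut fingers; the grasp point (between the pads) lies 19 mm behind it; z points along the fingers, y is the line along which they close (so a half turn about z gives the same grasp; the last joint's range is limited). The gripper opens to 85 mm and grips with 20 to 120 N. Pads are 22 mm wide; open, the fingers measure 114 mm over their backs; the gripper's body (76 mm by 85 mm) begins 54 mm behind the grasp point. The pads swing forward as they close: fully open they stand 13 mm farther back than shut.
Start: joints at [-1.459, 0.15, 1.437, -0, 1.554, -0.134], TCP at [0.14, -0.558, 0.231] pointing down, gripper open.
Joint ranges: [-2.8, 2.8], [-0.68, 2.1], [0.12, 2.68], [-1.39, 4.53], [0.16, 2.79], [-2.81, 2.81]. Speed limits (rad/s): [1.89, 1.89, 2.22, 3.01, 3.01, 3.01].

INTERFACE

Orientations are given as [roll, pitch, yaw] about the fixed x, y, z axes, in that order (R = Rz(yaw) Ry(pitch) Rx(roll)).
In Python, from rig import env gives the robot as it stands.
- The arm moves only by the tool move_arm, never from a script. Its argument "rows" is one flat list of numbers, 5 for each row, row after row: the finger opening in mm, from 0 to 85.4, then the shift along the tool's x, y, z in mm, then the turn about the tool's z in rad. A call has 1 to 10 rows; each row is the pose to reach, as a shift and turn from the pose commanded when the call began, along the tool's axes at that moment; what a row does not reach only later rows make up. A row lasts 1/12 s, in which the tool goes at most 41.7 mm and 7.16 degrees, less where a joint would pass 70% of its speed; a pose out of reach is approached as far as the arm can. A call with a gripper value outside its range is refused whole. The fingers move at their own pace and stop on an object; the grip force is fixed at half the most. Time passes only in rows, so rows that repeat a pose let the fingers close. It gives the time, the measured TCP pose, the force, the opening and the grip force at its end, in the units of the state.
- env.state(): the state, without advancing time (a new reading comes with each control period).
- env.capture(name): name is "scene" or "top"; returns a dict with "pixels" (480x640x3 uint8, red, green, blue), "mtx" (3x3 intrinsics, pixels), "camera_from_world" (4x4, takes a point from world to camera coordinates). Camera axes: x right, y up, looking along -z (the intrinsics and any distortion apply to the point x, -y, -z); pixel columns grow to the right and rows downward; lengths in m; the calibration is good to about 2 mm. A picture is of the moment at which its call begins. There is no depth.
- env.close_job(): hands the job in; it is judged then, once.
The state is a dict: "clock": time; "joints": joint angles; "qd": joint speeds; "tau": joint torques, N m; "tool_pos": TCP position; "tool_rot": TCP orientation; "contact_force": force on the tool from outside, world axes, zero at the start; "torque": the same for the moment, N m; "opening": finger opening in m; "gripper_force": force on a finger pad.
Only numpy, scipy, OpenCV 4.12 (cv2) and the standard library are available. Lean on these libraries where they do the work, as an engineer would, in place of code of your own. Each camera call takes 0.05 s, during which the arm holds its last target. There are 200 camera calls.

TASK

One of the four hexagon-headed screws of the two shelf brackets still stands proud of its bracket in its pilot hole. Take the nut driver from its stand, seat its socket on that screw and, pushing straight down firmly and steadily (about 2.5 kg of push) while turning clockwise, make the screw bite and drive it home until its flange lies on the bracket; do not let it just spin in the hole and do not lean on it hard. Then put the driver back upright in its stand and leave everything else where it is.

Things in the scene. Friction and masses are not known exactly. Their poses are not given: they have to be found in the camera images.
- driver: nut driver, 124 mm long, about 0.16 kg, standing upright, socket down, in the stand. Origin at the centre of the socket's open mouth (its lowest point), z up along the driver. Hexagon socket 17.4 mm across flats, 11 mm deep, flats square to the driver's x axis and every 60 degrees from it; outside a hexagon 24.4 mm across flats (28 mm across corners)
- stand: light wooden block 66 x 66 x 36 mm, fixed, origin at the centre of its underside, with one round hole of 32 mm diameter down its middle, 30 mm deep (floor 6 mm above the worktop); the driver stands in it. Two toasters 0.2 m tall stand behind: keep a wide gripper's length along y here
- proud_screw: the steel screw that stands proud, upright; turns and sinks with it. Origin on its axis, at the start on the board's top face (21.5 mm above the worktop). Hexagon head 16 mm across flats, flats square to this body's x axis and every 60 degrees from it. Above the origin: flange (23 mm wide) from 8 to 10.5 mm, hexagon to 16 mm, cone (16 mm wide, 11 mm at the top) to 19.5 mm
- proud_thread (a joint): how far the screw has cut its thread, rad: 0 at the start, 3.6 when home (flange on the bracket); 1.1 mm of sink per rad, clockwise from above drives in. It bites and advances only while pushed down with more than about 18 N; with less it merely spins in the hole. Over 45 N is too hard. Turning takes about 0.2 N m
- proud_spin (a joint): how far the screw has spun in its hole without cutting, rad, clockwise from above positive; starts between -0.5 and 0.5
- bracket_a: steel angle bracket 36 mm wide fixed on the wooden board: a flat leg 86 mm long and 4 mm thick with two screws 42 mm apart, and an upright leg 62 mm tall at its far (+x) end. Origin on the board's top face under the near screw, which is the proud one; the far screw, at x = 42 mm, is home
- bracket_b: the same bracket with both its screws home; not to be touched. It may lie left or right of the other
- board: wooden shelf board 200 x 300 x 22 mm, fixed, lying flat, origin at the centre of its underside
- mug: dotted mug, 91 mm tall, at the left; leave alone
- spoon: teaspoon lying on the board in front of the brackets, 130 mm long; leave alone
- timer: round kitchen timer, 62 mm, between board and stand; leave alone
- tape: roll of tape, 98 mm wide and 25 mm tall, at the right; leave alone
- notepad: notepad 148 x 109 x 14 mm at the left; leave alone
- tin: tin 57 mm wide and 72 mm tall, beside the stand, on either side of it; leave alone
- driver_grip (a point): middle of the driver's black square handle, 90 mm above the mouth, where to grip it; the handle is 26 x 26 mm, from 50 to 124 mm above the mouth, faces square to the driver's x and y axes
- proud_top (a point): top of the screw's cone-topped head, on its axis. Seated, the driver's mouth rests on the screw's flange, 9 mm below this point. The screw and this point sink 4 mm until home

How it is judged:
On the way, in this order (a step that is already met when the one before it is completed fails the run):
1. the driver is lifted out of its stand (z of driver in the frame of stand above 0.04 m), for 0.1 s.
2. the first thread is cut (1 rad) with the driver seated on the screw (value of joint proud_thread above 1 rad and contact force between driver and proud_screw above 3 N and z of driver in the frame of proud_screw below 0.0135 m), for 0.1 s.
3. the screw is home (value of joint proud_thread above 3.1 rad), for 0.2 s.
At the end, for the whole second after the job is handed in: The screw has cut at least 3.1 of its 3.6 rad (flange within 0.6 mm of the bracket), and the driver stands at rest in the stand's hole, upright within 0.15 rad, its mouth less than 12 mm above the worktop and within 8 mm of the hole's axis (value of joint proud_thread above 3.1 rad and horizontal distance between driver and stand below 0.008 m and z of driver in the frame of stand below 0.012 m and angle between driver's own z axis and vertical below 0.15 rad and linear speed of driver below 0.02 m/s); the robot touches nothing.
It fails at once if the screw spins more than 3.5 rad in its hole without cutting (hole reamed out) (value of joint proud_spin above 3.5 rad or value of joint proud_spin below -3.5 rad).
It fails at once if the screw is pushed or knocked with more than 45 N (contact force between proud_screw and anything else above 45 N).
It fails at once if the driver strikes a bracket or the board with more than 45 N (contact force between driver and board above 45 N or contact force between driver and bracket_a above 45 N or contact force between driver and bracket_b above 45 N).
It fails at once if a bystander is moved more than 30 mm (distance of any of mug, spoon, timer, tape, notepad, tin from where it was at the start of the episode above 0.03 m).
It also fails if it takes over 72 s, if anything falls off the work surface, if the arm or the gripper's body presses on something with over 40 N, if the wrist force passes 120 N, or if a joint passes its speed limit or range.

## Working session

There is one attempt and no reset: what is moved stays moved. The work goes in short steps, Python scripts to look and compute and a tool call to move; the robot and the scene stay as the last step left them, time stands still between calls to the robot, and variables do not carry over. Pictures are saved under pics/ and viewed, at most 10 in all, crops included, and the job is handed in when it is done.

Besides the shell and the picture viewer there is one more tool, called after ">>>" as name(argument=value, ...) on one line, values as JSON. move_arm: Moves the arm, as the interface text tells. Its arguments: {"type":"object","properties":{"rows":{"type":"array","items":{"type":"number"}}},"required":["rows"]}

```bash
mkdir -p pics; python3 - <<'E'
from rig import env
import cv2,pickle
for n in("scene","top"):
    c=env.capture(n); cv2.imwrite(f"pics/{n}0.png",c["pixels"][:,:,::-1]); pickle.dump(c,open(f"{n}.pkl","wb"))
    print(n,c["mtx"].tolist(),c["camera_from_world"].round(4).tolist(), [k for k in c])
print(env.state())
E
```

```text
scene [[534.5002214888802, 0.0, 323.8524190820659], [0.0, 534.5002214888802, 235.020003989769], [0.0, 0.0, 1.0]] [[-0.6745, -0.7383, 0.0014, 0.3493], [0.5629, -0.513, 0.648, -0.2832], [-0.4777, 0.4378, 0.7616, -1.493], [0.0, 0.0, 0.0, 1.0]] ['pixels', 'mtx', 'camera_from_world']
top [[439.4820034654855, 0.0, 323.04126136826335], [0.0, 439.4820034654855, 234.37844013534547], [0.0, 0.0, 1.0]] [[-0.0231, -0.9997, -0.0018, 0.0514], [0.9952, -0.0232, 0.095, -0.4681], [-0.095, 0.0004, 0.9955, -1.3473], [0.0, 0.0, 0.0, 1.0]] ['pixels', 'mtx', 'camera_from_world']
{'clock': 0.1, 'joints': array([-1.45898148e+00,  1.50897574e-01,  1.43793088e+00, -2.27766404e-06,
        1.55380386e+00, -1.34019021e-01]), 'qd': array([ 0.00136913,  0.00050172, -0.00191892,  0.00051419,  0.00156633,
        0.000628  ]), 'tau': array([ 4.63559496e-03, -7.14384699e+01, -5.71799219e+01, -1.94665949e-04,
        7.07801082e-03,  1.23549631e-05]), 'tool_pos': array([ 0.1398802 , -0.55750402,  0.23077568]), 'tool_rot': array([-3.14056201e+00, -1.36661228e-04,  2.45833835e-01]), 'contact_force': array([-0.06111137, -0.20701504, -0.32734921]), 'torque': array([-0.00948549, -0.03343848, -0.05532922]), 'gripper_force': 0.0, 'opening': 0.08527134636411779}
```

View pics/scene0.png

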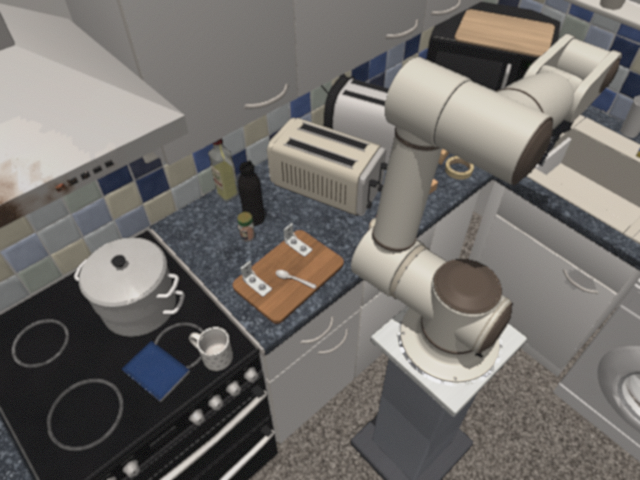

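View pics/top0.png

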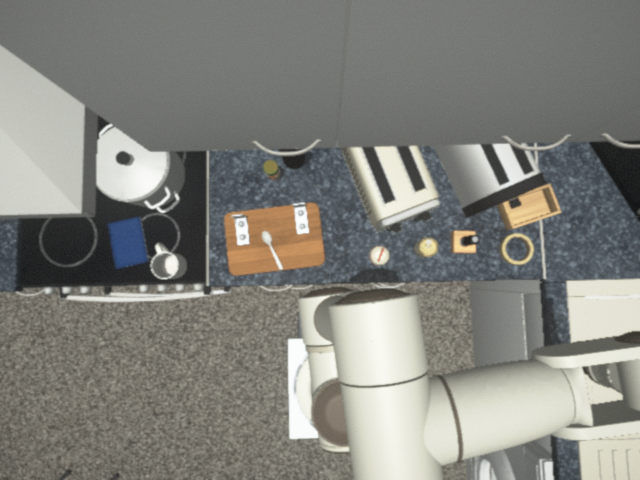

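The top view shows the brackets at about (242,230) and (302,220), the stand with the driver at (465,241), the tin at (428,247) and the timer at (380,255). In the scene view the arm hides the stand. I'll zoom in next.

```bash
cat > h.py <<'E'
import numpy as np,pickle,cv2
def load(n): return pickle.load(open(n+".pkl","rb"))
def ray(c,u,v):
    K,T=c["mtx"],c["camera_from_world"]; R,t=T[:3,:3],T[:3,3]
    p=np.linalg.inv(K)@[u,v,1]; d=R.T@(p*[1,-1,-1]); return -R.T@t,d
def onz(c,u,v,z):
    o,d=ray(c,u,v); return (o+d*(z-o[2])/d[2])
def proj(c,P):
    T=c["camera_from_world"]; q=(T[:3,:3]@P+T[:3,3])*[1,-1,-1]; q=c["mtx"]@q; return q[:2]/q[2]
def tri(obs):
    A=np.zeros((3,3));b=np.zeros(3)
    for c,u,v in obs:
        o,d=ray(c,u,v); d=d/np.linalg.norm(d); M=np.eye(3)-np.outer(d,d); A+=M;b+=M@o
    return np.linalg.solve(A,b)
def crop(c,x0,y0,x1,y1,s): return cv2.resize(c["pixels"][y0:y1,x0:x1,::-1],None,fx=s,fy=s,interpolation=cv2.INTER_CUBIC)
E
python3 - <<'E'
from h import *
t=load("top");s=load("scene")
a=crop(t,225,195,325,245,8);b=crop(t,440,220,490,260,7);d=crop(s,235,215,325,305,4)
im=np.zeros((400+0,800,3),np.uint8); 
cv2.imwrite("pics/z1.png",a)
im=np.zeros((360,720,3),np.uint8); im[:280,:350]=b; im[:360,360:]=d
cv2.imwrite("pics/z2.png",im)
E
```

```text
(no output)
```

View pics/z1.png

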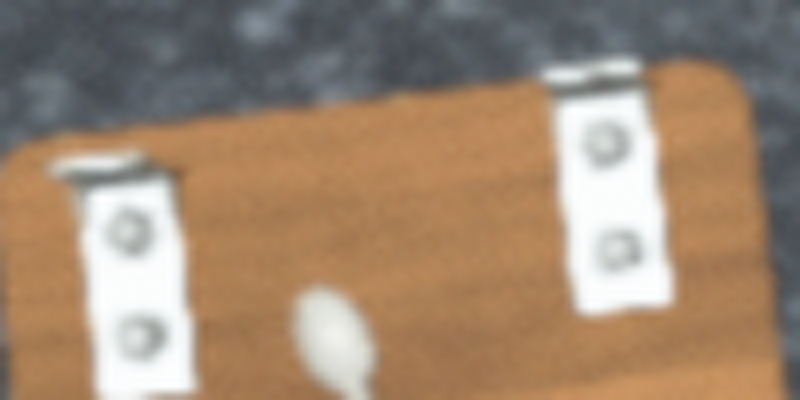

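View pics/z2.png

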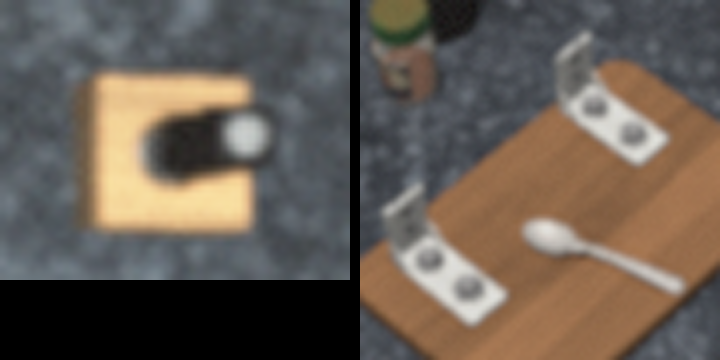

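```bash
python3 - <<'E'
from h import *
t=load("top");s=load("scene")
P=[crop(s,240,262,275,297,11),crop(s,281,227,316,262,11)]
Q=[crop(t,232,212,254,247,11),crop(t,292,200,314,235,11)]
cv2.imwrite("pics/z3.png",cv2.resize(np.hstack(P),(780,390)))
def blobs(c,seeds,r):
    g=cv2.cvtColor(c["pixels"],cv2.COLOR_RGB2GRAY).astype(float)
    out=[]
    for u,v in seeds:
        for _ in range(8):
            yy,xx=np.mgrid[0:480,0:640]; w=np.clip(215-g,0,None)*(np.hypot(xx-u,yy-v)<r)
            u,v=(w*xx).sum()/w.sum(),(w*yy).sum()/w.sum()
        out.append((u,v,w.sum()))
    return out
# order: left near, left far, right near, right far
T=blobs(t,[(225+140/8,195+335/8),(225+130/8,195+232/8),(225+618/8,195+250/8),(225+606/8,195+143/8)],3.6)
S=blobs(s,[(235+108/4,215+289/4),(235+68/4,215+258/4),(235+273/4,215+134/4),(235+235/4,215+105/4)],3.6)
for a,b in zip(T,S): print(np.round(a,2),np.round(b,2),(tri([(t,*a[:2]),(s,*b[:2])])*1e3).round(1), (onz(t,*a[:2],.037)*1e3).round(1),(onz(s,*b[:2],.037)*1e3).round(1))
E
```

```text
[243.43 236.61 464.  ] [ 261.98  287.08 2705.  ] [469.  289.6  22.1] [466.6 286.   37. ] [461.  295.9  37. ]
[241.45 223.75 523.  ] [ 252.12  279.71 2600.  ] [509.2 295.3  23. ] [506.6 291.9  37. ] [501.3 301.   37. ]
[302.87 225.96 284.  ] [ 302.98  248.34 2418.  ] [498.3 104.   22. ] [495.3 102.2  37. ] [490.1 112.6  37. ]
[300.98 213.03 420.  ] [ 293.28  241.29 2393.  ] [538.9 109.1  24.4] [535.8 107.3  37. ] [531.9 116.5  37. ]
```

View pics/z3.png

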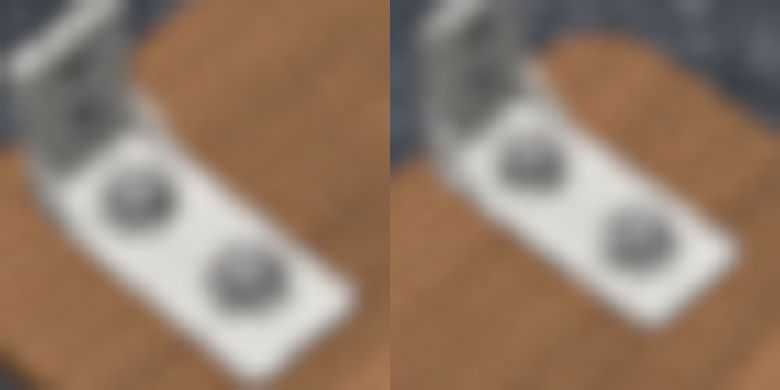

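```bash
python3 - <<'E'
from h import *
t=load("top");s=load("scene")
# bracket leg on plane z=.0255, rectified 8 px/mm
rows=[]
for n,c,seeds in(("top",t,[((243.43,236.61),(241.45,223.75)),((302.87,225.96),(300.98,213.03))]),("scene",s,[((261.98,287.08),(252.12,279.71)),((302.98,248.34),(293.28,241.29))])):
    pan=[]
    for k,(a,b) in enumerate(seeds):
        p=onz(c,*a,.0255);q=onz(c,*b,.0255); ax=(q-p)[:2]; ang=np.arctan2(ax[1],ax[0]); 
        for it in range(4):
            X=np.array([np.cos(ang),np.sin(ang)]);Y=np.array([-X[1],X[0]])
            W=lambda x,y:np.r_[p[:2]+X*x*1e-3+Y*y*1e-3,.0255]
            src=np.float32([proj(c,W(x,y)) for x,y in((-30,-30),(70,-30),(70,30),(-30,30))])
            dst=np.float32([(0,240),(400,240),(400,0),(0,0)])  # 4px/mm, x right, y up
            r=cv2.warpPerspective(c["pixels"],cv2.getPerspectiveTransform(src,dst),(400,240),flags=cv2.INTER_CUBIC)
            g=r.min(axis=2).astype(float)  # blue channel ~ wood dark
            th=120
            def cross(line):  # outermost crossings
                i=np.where(line>th)[0]; return i[0],i[-1]
            up=[];lo=[];xs=[]
            for col in list(range(150,260,5)):
                line=g[:,col]; c0=120
                i=c0
                while line[i]>th and i>0:i-=1
                j=c0
                while line[j]>th and j<239:j+=1
                xs.append(col);up.append(i+(th-line[i])/(line[i+1]-line[i]));lo.append(j-(th-line[j])/(line[j-1]-line[j]))
            mu=np.polyfit(xs,up,1);ml=np.polyfit(xs,lo,1); ang-=np.arctan((mu[0]+ml[0])/2)
        ends=[]
        for row in range(90,150,5):
            i=110
            i=75
            while g[row,i]>th and i>0:i-=1
            ends.append(i+(th-g[row,i])/(g[row,i+1]-g[row,i]))
        y0=(np.polyval(mu,200)+np.polyval(ml,200))/2
        print(n,"LR"[k],"ang",round(np.degrees(ang),1),"width",round((np.polyval(ml,200)-np.polyval(mu,200))/4,1),"end x",np.round((np.median(ends))/4-30,2),"centre y",round(30-y0/4,2))
        # screws
        gg=cv2.cvtColor(r,cv2.COLOR_RGB2GRAY).astype(float)
        for cx,cy in((120,120),(286,120)):
            u,v=cx,cy
            for _ in range(10):
                yy,xx=np.mgrid[0:240,0:400]; w=np.clip(np.percentile(gg[100:140,150:240],50)-15-gg,0,None)*(np.hypot(xx-u,yy-v)<52)
                u,v=(w*xx).sum()/w.sum(),(w*yy).sum()/w.sum()
            print("   screw from end",round((u-np.median(ends))/4,2),"off axis",round((y0-v)/4,2),"wt",round(w.sum()/1e3))
        pan.append(r[:,:,::-1].copy())
    rows.append(np.hstack(pan))
cv2.imwrite("pics/z4.png",np.vstack(rows))
E
```

```text
top L ang 3.6 width 42.4 end x -25.3 centre y 4.48
   screw from end 25.5 off axis -2.67 wt 187
   screw from end 66.33 off axis -0.25 wt 202
top R ang 7.6 width 42.6 end x -24.27 centre y 2.84
   screw from end 24.68 off axis -1.2 wt 143
   screw from end 66.4 off axis -2.27 wt 181
scene L ang 5.5 width 40.8 end x -25.72 centre y 2.18
   screw from end 26.35 off axis -2.76 wt 323
   screw from end 66.55 off axis -1.13 wt 293
scene R ang 5.1 width 41.3 end x -25.31 centre y 1.38
   screw from end 25.18 off axis -1.12 wt 294
   screw from end 67.02 off axis -1.06 wt 298
```

View pics/z4.png

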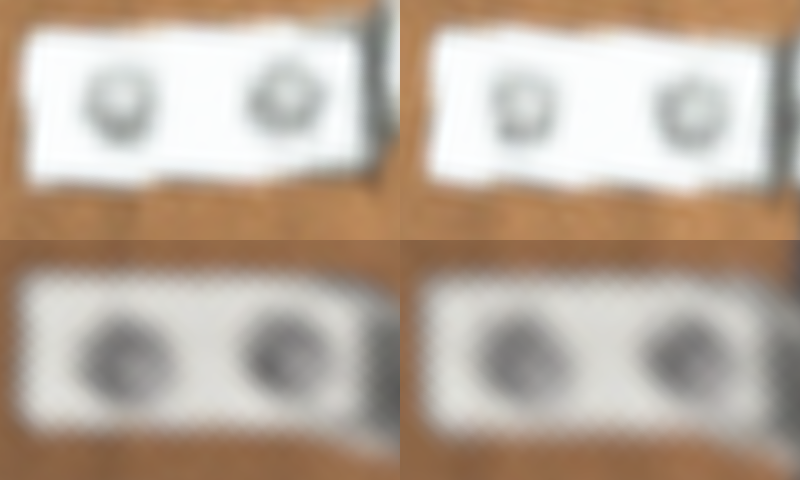

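Relative to its bracket, the left near screw sits off axis by -2.8 mm, against about -1.1 mm for the other three, and it also looks bigger. So the left near screw, at top px (243,237), is the proud one.

```bash
python3 - <<'E'
from h import *
t=load("top");s=load("scene")
print("stand top",onz(t,464.6,241.7,.036),"driver top",onz(t,475,239.3,.130))
for z in(.0,.036,.13): print(proj(s,np.array([.46,-.21,z])))
# stand top face mask
hsv=cv2.cvtColor(t["pixels"],cv2.COLOR_RGB2HSV)
sub=t["pixels"][225:260,445:485].astype(int)
m=((sub[...,0]>200)&(sub[...,0]-sub[...,2]>50)).astype(np.uint8)
m=cv2.morphologyEx(m,cv2.MORPH_CLOSE,np.ones((15,15)));
cn=max(cv2.findContours(m,0,2)[0],key=cv2.contourArea);r=cv2.minAreaRect(cn);print("rect",r)
g=cv2.cvtColor(t["pixels"],cv2.COLOR_RGB2GRAY)[234:250,456:484]
print(g)
# board corners top
def board(c,lo,hi):
    h=cv2.cvtColor(c["pixels"],cv2.COLOR_RGB2HSV); m=cv2.inRange(h,lo,hi); m=cv2.morphologyEx(m,cv2.MORPH_CLOSE,np.ones((25,25)));m=cv2.morphologyEx(m,cv2.MORPH_OPEN,np.ones((5,5)))
    cn=max(cv2.findContours(m,0,2)[0],key=cv2.contourArea); return cv2.boundingRect(cn),cn
for n,c in(("top",t),("scene",s)):
    b,cn=board(c,(5,90,60),(20,220,230)); M=cv2.moments(cn); ce=(M['m10']/M['m00'],M['m01']/M['m00'])
    P=np.float32([onz(c,*p[0],.022)[:2]*1e3 for p in cn]); rr=cv2.minAreaRect(P); print(n,b,ce,"board rect mm",np.round(rr[0],1),np.round(rr[1],1),round(rr[2],1))
E
```

```text
stand top [ 0.43508051 -0.39464403  0.036     ] driver top [ 0.43458852 -0.39444627  0.13      ]
[381.31982933 210.29266221]
[382.22110201 202.89511589]
[384.71103039 182.45805949]
rect ((19.5, 17.0), (34.0, 21.0), 90.0)
[[201 200 198 196 199 198 197 195 193 193 194 193 189 184 182 179 182 179
  163 130  95  87  92  94 102 108 104  80]
 [203 203 204 203 201 200 193 183 177 173 171 167 147 118 106 104 110 114
  110  96  77  72  73  88 101 110 107  93]
 [212 210 212 210 207 197 180 153 123 111 104  97  83  59  48  59  83 114
  131 129 115  86  72  78  89 101 103  95]
 [214 215 212 210 198 168 131  95  69  53  47  44  43  41  46  69 112 157
  181 179 167 129  89  74  84  93  95  88]
 [214 214 214 203 175 133  92  63  45  37  42  43  40  36  45  78 143 184
  197 198 187 154 109  81  86  91  87  83]
 [215 215 213 195 156 111  84  59  46  40  33  40  38  39  47  79 144 187
  202 199 190 159 109  84  96  96  91  83]
 [214 213 208 194 153 108  73  56  44  40  40  38  41  41  47  73 126 172
  195 195 179 143 100  83 100 106  93  84]
 [218 215 212 197 159 102  76  53  37  40  40  38  42  42  4
[... 513 characters left out ...]
89  92  91]
 [222 222 222 221 216 203 182 164 158 146 152 177 196 207 208 211 215 217
  211 179 122  99  96  90  81  88  92  94]
 [221 218 220 220 221 219 212 205 204 200 205 215 219 222 221 220 220 222
  215 181 121  96  93  89  85  82  86  89]
 [218 216 217 219 221 221 218 219 218 220 221 221 223 221 222 223 223 222
  215 181 117  82  82  80  84  83  85  88]
 [217 217 215 219 220 218 217 216 218 220 220 221 220 220 222 222 222 222
  216 182 113  79  75  85  90  94  86  83]]
top (225, 203, 100, 72) (273.7716879432624, 238.8396028368794) board rect mm [460.2 194.2] [199.  299.7] 5.5
scene (234, 231, 109, 92) (287.2179415596501, 275.3500527327998) board rect mm [477.7 201.3] [245.8 303.6] 5.6
```

The top view is self-consistent: the board measures 199 x 300 mm, and the stand and driver top agree at (0.435, -0.3945). The handle's faces lie square to x and y, to within a few degrees. I'll go above the stand with yaw 0.

>>> move_arm(rows=[70,40,-10,0,0.03,70,80,-21,0,0.06,70,120,-32,0,0.1,70,160,-42,0,0.13,70,200,-53,0,0.16,70,240,-64,0,0.19,70,280,-74,0,0.22,70,310,-82,0,0.24,70,326,-86,0,0.246,70,326,-86,0,0.246])

```text
clock: 0.93
tool_pos: [0.4378, -0.3928, 0.2307]
tool_rot: [-3.14, -0.0, 0.003]
contact_force: [0.7, -0.7, 0.6]
opening: 0.0701
gripper_force: 0.0
```

```bash
cat >> h.py <<'E'
def to(st,P,yaw=None):
    from scipy.spatial.transform import Rotation as R
    r=R.from_euler("xyz",st["tool_rot"]); d=r.inv().apply(np.array(P)-st["tool_pos"])*1e3
    y=st["tool_rot"][2]; return d.round(1), None if yaw is None else round((y-yaw+np.pi)%(2*np.pi)-np.pi,3)
def snap(n,tag):
    from rig import env
    c=env.capture(n); pickle.dump(c,open(n+tag+".pkl","wb")); return c
E
python3 - <<'E'
from h import *
from rig import env
t=load("top"); st=env.state();print(st["clock"],st["tool_pos"],st["tool_rot"],st["joints"])
print(to(st,[.435,-.3945,.2],0), "toaster",onz(t,475,213,.2))
a=crop(snap("top","1"),430,205,500,270,8); s=snap("scene","1"); u,v=proj(s,np.array([.435,-.395,.06])).astype(int);print(u,v)
b=crop(s,u-25,v-30,u+15,v+35,8)
im=np.zeros((520,900,3),np.uint8);im[:,:560]=a;im[:,565:565+320]=b
cv2.imwrite("pics/a1.png",im[:,:800+85][:, :885] if 0 else cv2.resize(im,(790,456)))
E
```

```text
0.9333 [ 0.43779056 -0.39282445  0.23073038] [-3.14041122e+00 -2.95310577e-05  2.68801329e-03] [-8.62694235e-01  1.78702854e-01  1.40584291e+00  7.88531436e-04
  1.55792722e+00  7.05403567e-01]
(array([-2.8,  1.7, 30.7]), np.float64(0.003)) toaster [ 0.50100723 -0.37418714  0.2       ]
425 175
```

View pics/a1.png

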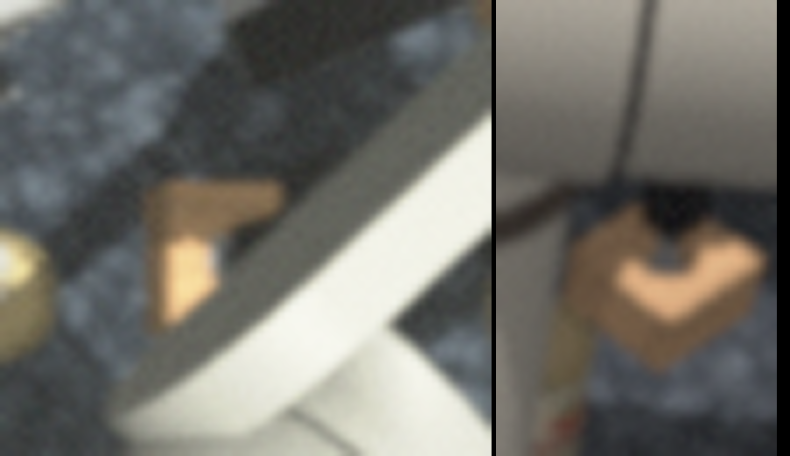

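The arm hides the handle; only the stand is partly visible, at about px (450,235). The estimate stands, so I'll descend and grip.

>>> move_arm(rows=[70,-2.8,1.7,15,0.003,70,-2.8,1.7,40,0.003,70,-2.8,1.7,65,0.003,70,-2.8,1.7,90,0.003,70,-2.8,1.7,115,0.003,70,-2.8,1.7,135,0.003,70,-2.8,1.7,148,0.003,70,-2.8,1.7,153.7,0.003,70,-2.8,1.7,153.7,0.003])

```text
clock: 1.78
tool_pos: [0.4312, -0.3968, 0.0765]
tool_rot: [-3.14, 0.001, -0.004]
contact_force: [-0.0, 0.1, 0.3]
opening: 0.0701
gripper_force: 0.0
```

>>> move_arm(rows=[40,0,0,0,0,32,0,0,0,0,24,0,0,0,0,15,0,0,0,0,15,0,0,0,0,15,0,0,0,0,15,0,0,0,0])

```text
clock: 2.37
tool_pos: [0.4326, -0.3969, 0.0784]
tool_rot: [3.141, -0.001, -0.003]
contact_force: [-1.7, 1.4, 7.0]
opening: 0.0256
gripper_force: 59.1
```

>>> move_arm(rows=[15,0,0,-10,0,15,0,0,-30,0,15,0,0,-50,0,15,0,0,-70,0,15,0,0,-90,0,15,0,0,-105,0,15,0,0,-115,0,15,0,0,-120,0,15,0,0,-120,0,15,0,0,-120,0])

```text
clock: 3.2
tool_pos: [0.4322, -0.3965, 0.197]
tool_rot: [-3.141, 0.001, -0.003]
contact_force: [-0.1, -0.0, -1.9]
opening: 0.0254
gripper_force: 58.7
```

```bash
python3 - <<'E'
from h import *
from rig import env
st=env.state();print(st["clock"],st["tool_pos"],st["tool_rot"],st["contact_force"],st["opening"],st["joints"][[0,5]])
print(to(st,[.468,.287,.2],0))
E
```

```text
3.2 [ 0.43223767 -0.39648952  0.196964  ] [-3.14095689e+00  5.05024826e-04 -3.16731001e-03] [-0.07760749 -0.00874996 -1.88873975] 0.025424001814616046 [-0.87361539  0.70034653]
(array([  33.6, -683.6,   -2.6]), np.float64(-0.003))
```

>>> move_arm(rows=[15,1,-20,0,0,15,3,-55,0,0,15,5,-90,0,0,15,7,-125,0,0,15,9,-160,0,0,15,10,-195,0,0,15,12,-230,0,0,15,13,-265,0,0,15,15,-300,0,0,15,17,-335,0,0])

```text
clock: 4.03
tool_pos: [0.4497, -0.06, 0.1966]
tool_rot: [-3.141, 0.001, -0.003]
contact_force: [0.4, 0.6, -1.7]
opening: 0.0252
gripper_force: 61.0
```

>>> move_arm(rows=[15,2,-35,0,0,15,4,-70,0,0,15,6,-105,0,0,15,7,-140,0,0,15,9,-175,0,0,15,10,-210,0,0,15,12,-245,0,0,15,13,-280,0,0,15,15,-310,0,0,15,17,-335,0,0])

```text
clock: 4.87
tool_pos: [0.4677, 0.2754, 0.1964]
tool_rot: [3.141, 0.002, -0.002]
contact_force: [0.7, -0.2, -1.7]
opening: 0.0253
gripper_force: 61.0
```

>>> move_arm(rows=[15,0,-8,0,-0.12,15,0,-13.6,0,-0.24,15,0,-13.6,0,-0.36,15,0,-13.6,0,-0.48,15,0,-13.6,0,-0.6,15,0,-13.6,0,-0.72,15,0,-13.6,0,-0.84,15,0,-13.6,0,-0.96,15,0,-13.6,0,-1.08,15,0,-13.6,0,-1.2])

```text
clock: 5.7
tool_pos: [0.4682, 0.2867, 0.1964]
tool_rot: [-3.14, 0.001, 1.203]
contact_force: [-0.0, -0.5, -1.8]
opening: 0.0254
gripper_force: 61.1
```

>>> move_arm(rows=[15,0,0,0,-0.12,15,0,0,0,-0.24,15,0,0,0,-0.36,15,0,0,0,-0.48,15,0,0,0,-0.6,15,0,0,0,-0.72,15,0,0,0,-0.84,15,0,0,0,-0.96,15,0,0,0,-1.08,15,0,0,0,-1.2])

```text
clock: 6.53
tool_pos: [0.4682, 0.2867, 0.1964]
tool_rot: [-3.14, -0.001, 2.403]
contact_force: [-0.3, -0.2, -2.3]
opening: 0.0254
gripper_force: 61.1
```

>>> move_arm(rows=[15,0,0,0,-0.12,15,0,0,0,-0.24,15,0,0,0,-0.36,15,0,0,0,-0.48,15,0,0,0,-0.6,15,0,0,0,-0.72,15,0,0,0,-0.74,15,0,0,0,-0.74,15,0,0,0,-0.74,15,0,0,0,-0.74])

```text
clock: 7.37
tool_pos: [0.4685, 0.2868, 0.1974]
tool_rot: [-3.142, -0.0, 3.134]
contact_force: [-0.7, 0.2, -1.5]
opening: 0.025
gripper_force: 61.1
```

```bash
python3 - <<'E'
from h import *
from rig import env
st=env.state();print(st["clock"],st["tool_pos"],st["tool_rot"],st["contact_force"],st["opening"],st["joints"][[0,5]])
print(to(st,[.468,.287,.197],0))
t=snap("top","2");s=snap("scene","2")
P=st["tool_pos"]; pt,ps=proj(t,P),proj(s,P-[0,0,.071]);print(pt,ps,proj(t,P-[0,0,.071]))
u,v=pt.astype(int);a=crop(t,u-45,v-30,u+25,v+40,6); u,v=ps.astype(int);b=crop(s,u-35,v-30,u+25,v+40,6)
print(pt.astype(int),ps.astype(int))
cv2.imwrite("pics/b1.png",np.hstack([a,b]))
E
```

```text
7.3667 [0.46849222 0.28680513 0.1973715 ] [-3.14154628e+00 -3.74492307e-04  3.13369023e+00] [-0.71645198  0.21690405 -1.45239374] 0.024963515661951968 [ 0.40899688 -1.15390693]
(array([0.5, 0.2, 0.4]), np.float64(3.134))
[232.39514326 230.61422307] [260.10002861 265.31153167] [237.50006852 233.16635871]
[232 230] [260 265]
```

View pics/b1.png

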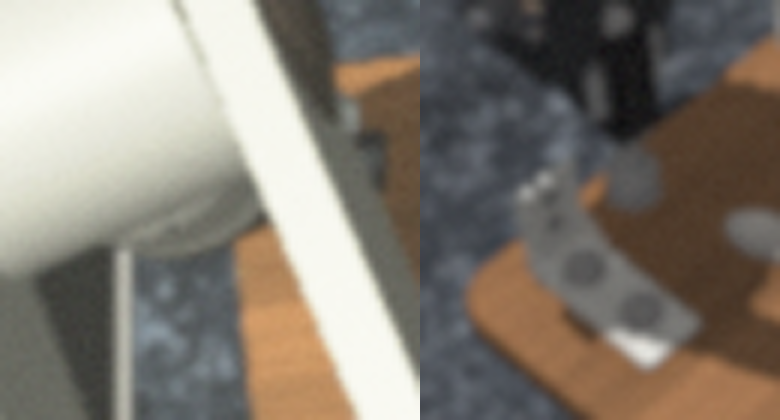

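The scene view shows the socket mouth at about px (261,267) and the proud screw at (262,287). I'll turn to the starting end of the wrist range and look again to get the driver axis offset.

>>> move_arm(rows=[15,0,0,0,-0.12,15,0,0,0,-0.24,15,0,0,0,-0.36,15,0,0,0,-0.48,15,0,0,0,-0.6,15,0,0,0,-0.72,15,0,0,0,-0.84,15,0,0,0,-0.96,15,0,0,0,-1.08,15,0,0,0,-1.2])

```text
clock: 8.3
tool_pos: [0.4685, 0.2868, 0.1976]
tool_rot: [3.142, 0.0, -1.942]
contact_force: [0.1, -0.7, -2.0]
opening: 0.0252
gripper_force: 61.1
```

>>> move_arm(rows=[15,0,0,0,-0.12,15,0,0,0,-0.24,15,0,0,0,-0.3,15,0,0,0,-0.3,15,0,0,0,-0.3,15,0,0,0,-0.3])

```text
clock: 8.8
tool_pos: [0.4685, 0.2868, 0.1976]
tool_rot: [3.142, 0.0, -1.649]
contact_force: [1.4, 0.4, -1.7]
opening: 0.0254
gripper_force: 61.1
```

```bash
python3 - <<'E'
from h import *
from rig import env
st=env.state();print(st["clock"],st["tool_pos"],st["tool_rot"],st["contact_force"],st["joints"][[0,5]])
s3=snap("scene","3");s2=load("scene2")
def ell(c):
    p=c["pixels"].astype(int); sub=p[248:285,245:280]; neutral=(sub[...,0]-sub[...,2])
    return sub
a,b=crop(s2,240,235,280,300,9),crop(s3,240,235,280,300,9)
cv2.imwrite("pics/b2.png",np.hstack([a,b]))
for c in(s2,s3):
    sub=ell(c); print((sub[10:25,5:26,0]-sub[10:25,5:26,2])); print(sub[10:25,5:26].mean(2).astype(int))
E
```

```text
8.8 [0.46854033 0.28684253 0.19764623] [ 3.14156744e+00  1.09238633e-04 -1.64947169e+00] [ 1.36918917  0.35345706 -1.66263505] [ 0.40902534 -2.65390173]
[[-14 -11 -12 -10 -10  -9  -6  -5  -2  -1   1  10  21  32  38  40  38  39
   39  38  39]
 [-14 -11 -11  -9 -11 -11 -10  -6  -1   0   3  10  20  31  36  38  38  39
   39  40  41]
 [-10 -11 -10 -10 -11 -12  -8  -4   0   1   3   4  14  21  30  36  40  39
   41  38  39]
 [ -6  -8 -11 -11 -11  -9  -7  -2   1   1   2   1   4  10  21  32  38  37
   39  38  37]
 [  0  -5 -10 -10  -8  -5  -3   0   1   1   1  -2   2   6  14  30  37  37
   38  38  39]
 [ -1  -5 -10  -5   6  12   8   1   2   0   0   1   0   3  12  27  38  37
   39  37  36]
 [  0  -5  -2  18  33  34  20   4   2   1   1   1   3   3  12  29  37  38
   37  38  35]
 [  1   4  20  45  60  50  23   4   1   2   1   2   0   4  11  24  35  40
   38  36  37]
 [  5  23  48  68  73  54  21   2  -1   3   2   1   0   2   8  22  34  36
   37  35  37]
 [  9  35  62  76  71  49  19   2   0   1   1   0   0   3  10  22  34  36
   33  35  36]
 [ 10  33  57  66  59  40  19   8   4   2   3   1   3   7
[... 3696 characters left out ...]
4  78  72  70  75  81  86  88  87  85  85  82  74  69  61  59
   61  58  58]
 [101  99  97  86  72  68  71  80  84  86  84  85  84  78  72  64  62  61
   61  57  58]
 [105 105 106  99  80  64  68  76  81  83  84  81  81  78  68  65  57  58
   59  57  59]
 [103 107 108  96  79  65  65  70  77  81  79  78  76  70  66  61  57  57
   56  61  61]
 [104 106 100  85  69  63  64  67  67  71  72  69  69  64  61  59  58  57
   59  60  61]
 [104 103  97  81  68  64  60  65  63  62  64  63  60  59  59  58  58  60
   59  58  61]
 [101 103 103  88  77  65  62  64  61  63  60  59  60  59  56  59  60  58
   60  59  60]
 [101 103 102  99  86  70  64  60  61  60  60  59  57  58  59  58  60  59
   59  59  60]]
```

View pics/b2.png

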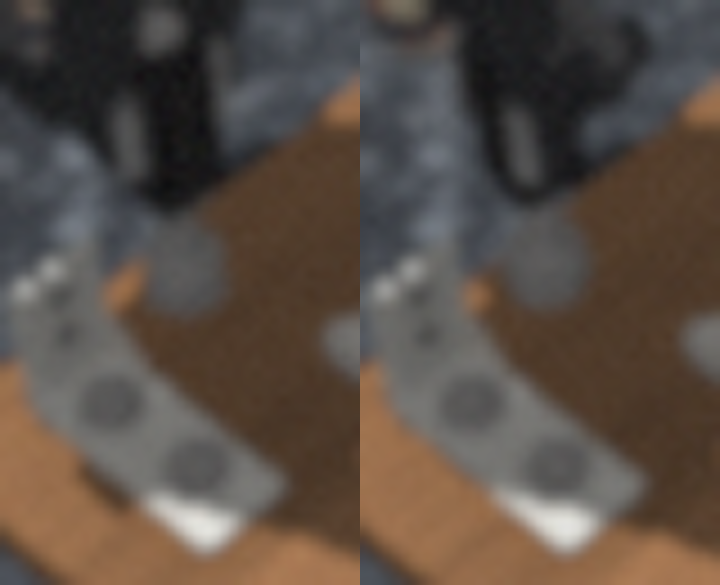

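Between the two yaws the socket moved by about (0, -0.9) px. That fits the driver's axis lying about 2.4 mm along +tool x from the TCP. I'll lower it to just above the screw and compare the two there.

```bash
python3 - <<'E'
from h import *
from rig import env
print(to(env.state(),[.4662,.2914,.1275]))
E
```

```text
(array([-4.3,  2.7, 70.2]), None)
```

>>> move_arm(rows=[15,-1,1,8,0,15,-2,2,22,0,15,-3,2.5,36,0,15,-4,2.7,50,0,15,-4.3,2.7,62,0,15,-4.3,2.7,70,0,15,-4.3,2.7,70,0,15,-4.3,2.7,70,0])

```text
clock: 9.52
tool_pos: [0.4662, 0.2913, 0.1276]
tool_rot: [3.141, -0.0, -1.647]
contact_force: [-0.1, 0.3, -0.7]
opening: 0.0255
gripper_force: 61.1
```

```bash
python3 - <<'E'
from h import *
from rig import env
st=env.state();print(st["clock"],st["tool_pos"],st["tool_rot"],st["contact_force"])
s=snap("scene","4"); cv2.imwrite("pics/b3.png",np.hstack([crop(s,240,255,285,305,12)]))
P=st["tool_pos"]; 
for z in (.055,.035): print(proj(s,np.array([P[0]-.0002,P[1]-.0024,z])))
E
```

```text
9.5167 [0.466189   0.29128863 0.12756271] [ 3.14121782e+00 -9.92536464e-05 -1.64670497e+00] [-0.11062256  0.30618108 -0.65240971]
[262.27133412 281.12243583]
[262.8623964 285.1066953]
```

View pics/b3.png

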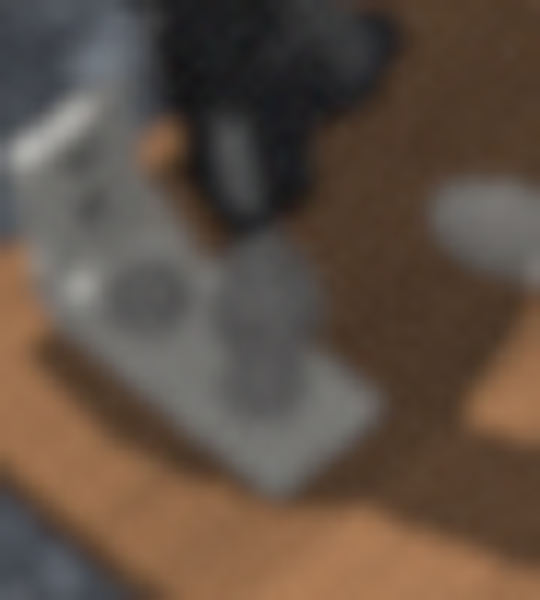

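The socket sits at about (262.5,281) and the screw at about (261.9,287), and the vertical line through the socket passes slightly right of the screw. I have used my ten views, so I'll measure this numerically from here.

```bash
python3 - <<'E'
from h import *
s3,s4=load("scene3"),load("scene4")
g3=s3["pixels"].astype(int);g4=s4["pixels"].astype(int)
print("s3 screw grey rows 280-293, cols 252-274");print(g3[280:294,252:275].mean(2).astype(int))
print("s4 grey");print(g4[272:294,252:275].mean(2).astype(int))
print("s4 R-B");print((g4[272:288,252:275,0]-g4[272:288,252:275,2]))
E
```

```text
s3 screw grey rows 280-293, cols 252-274
[[ 87  85  84  93 106 117 118 116 106  94  81  67  61  60  60  57  59  57
   55  55  54  57  55]
 [ 86  87  90  99 109 117 117 117 113 109  97  85  72  62  61  58  58  56
   56  54  55  54  56]
 [ 96  94 102 109 115 117 118 116 116 113 109 100  87  72  63  58  57  54
   55  54  56  58  54]
 [107 107 109 112 115 115 115 111 106 106 104 100  95  83  74  63  55  54
   56  54  58  57  55]
 [114 114 116 114 116 115 109 103  95  93  92  92  95  94  90  78  65  60
   56  60  58  56  57]
 [117 117 116 115 114 110 106  94  91  89  87  86  88  98 102  97  85  67
   60  57  58  57  55]
 [112 116 115 116 114 109  99  90  87  90  89  85  88  98 110 111 101  88
   75  63  58  58  55]
 [108 112 114 117 115 107  98  88  85  89  89  85  89 101 110 115 113 104
   94  76  61  58  54]
 [106 111 118 124 122 115 105  93  86  84  84  87  92 107 114 119 118 116
  106  86  67  56  55]
 [109 112 124 141 143 138 128 113  98  94  94  96 103 110 116 119 119 116
  105  82  64  57  58]
 [110 111 126 146 161 170 170 154 136 129 130 127 122 116 115 116 114 105
   89  70  61  
[... 2902 characters left out ...]
 3  1  1  1  1  1  0  6 18 29 35 39 35 35 34 36 35]
 [ 3  2  2  1  2  2  1  2  1  2  1  2  0  3 14 25 35 34 36 34 34 35 33]
 [ 0  1  1  3  3  4  1  1  2  2  1  1  2  3 11 25 35 35 32 34 32 34 35]
 [ 2  1  1  2  3  2  2  2  2  2  2  2 -1  4 11 25 33 33 35 31 33 35 34]
 [ 1  3  2  3  4  2  1  0  2  1  1  1  3  6 16 28 34 32 34 34 33 35 33]
 [ 3  5  3  4  3  2  3  2  2  2  2  2  2  7 18 25 33 33 32 35 35 35 36]
 [ 4  4  3  4  2  3  2  2  1  1  2  1  2  7 13 19 26 33 37 35 35 35 36]
 [ 3  5  3  5  5  3  4  3  0  3  2  1  1  4  6  8 14 25 33 35 38 34 35]
 [ 5  3  4  2  5  2  3  2  1  2  2  1  1  3  4  6  9 14 23 31 33 36 33]
 [ 9  5  5  3  3  4  3  2  1  1  2  2  2  1  3  4  4  8 14 21 29 34 33]]
```

The socket axis needs to move about (+0.8, +2.6) mm in world x and y. I'll shift it and descend gently, watching the force.

>>> move_arm(rows=[15,-1.5,-0.4,0,0,15,-2.6,-0.6,3,0,15,-2.6,-0.6,7,0,15,-2.6,-0.6,10,0,15,-2.6,-0.6,12,0,15,-2.6,-0.6,12,0])

```text
clock: 10.07
tool_pos: [0.4668, 0.2937, 0.1151]
tool_rot: [3.141, -0.0, -1.646]
contact_force: [-0.1, -1.1, -1.2]
opening: 0.0253
gripper_force: 61.1
```

>>> move_arm(rows=[15,0,0,1,0,15,0,0,2,0,15,0,0,3,0,15,0,0,4,0])

```text
clock: 10.4
tool_pos: [0.467, 0.2939, 0.1116]
tool_rot: [-3.142, 0.0, -1.646]
contact_force: [-0.6, 0.1, -2.5]
opening: 0.0251
gripper_force: 61.1
```

>>> move_arm(rows=[15,0,0,0.5,0,15,0,0,1,0,15,0,0,1.5,0,15,0,0,2,0])

```text
clock: 10.73
tool_pos: [0.467, 0.2939, 0.1097]
tool_rot: [-3.142, 0.0, -1.646]
contact_force: [0.0, 0.5, 0.4]
opening: 0.0256
gripper_force: 61.1
```

>>> move_arm(rows=[15,0,0,0.4,0,15,0,0,0.8,0,15,0,0,0.8,0])

```text
clock: 10.98
tool_pos: [0.4671, 0.2939, 0.109]
tool_rot: [-3.141, 0.0, -1.646]
contact_force: [-1.3, -0.3, 0.9]
opening: 0.0254
gripper_force: 61.7
```

>>> move_arm(rows=[15,0,0,0.4,0,15,0,0,0.8,0,15,0,0,0.8,0])

```text
clock: 11.23
tool_pos: [0.467, 0.294, 0.1081]
tool_rot: [-3.142, 0.0, -1.646]
contact_force: [-1.3, 0.9, 1.2]
opening: 0.0255
gripper_force: 61.7
```

>>> move_arm(rows=[15,0,0,0.4,0,15,0,0,0.8,0,15,0,0,0.8,0])

```text
clock: 11.48
tool_pos: [0.467, 0.294, 0.1074]
tool_rot: [-3.141, 0.0, -1.646]
contact_force: [-1.4, 2.3, 4.8]
opening: 0.0255
gripper_force: 62.1
```

>>> move_arm(rows=[15,0,0,0.4,0,15,0,0,0.8,0,15,0,0,0.8,0])

```text
clock: 11.73
tool_pos: [0.467, 0.294, 0.1067]
tool_rot: [-3.141, 0.0, -1.646]
contact_force: [-3.2, 1.7, 6.0]
opening: 0.0254
gripper_force: 62.3
```

>>> move_arm(rows=[15,-0.3,0.5,0,0,15,-0.3,0.3,0,0.08,15,-0.3,0.1,0,0.16,15,-0.2,-0.1,0,0.24,15,-0.2,-0.1,0,0.24])

```text
clock: 12.15
tool_pos: [0.4671, 0.294, 0.1063]
tool_rot: [-3.142, 0.0, -1.891]
contact_force: [0.6, 1.6, 0.5]
opening: 0.0252
gripper_force: 61.4
```

>>> move_arm(rows=[15,0,-0.2,0.2,0.08,15,0,-0.4,0.4,0.16,15,0.1,-0.6,0.5,0.24,15,0.1,-0.6,0.5,0.24])

```text
clock: 12.48
tool_pos: [0.4675, 0.2937, 0.1056]
tool_rot: [3.141, -0.0, -2.128]
contact_force: [1.1, 1.4, -1.5]
opening: 0.0253
gripper_force: 61.1
```

>>> move_arm(rows=[15,0,0,0.4,0,15,0,0,0.8,0,15,0,0,1.2,0,15,0,0,1.2,0])

```text
clock: 12.82
tool_pos: [0.4676, 0.2938, 0.1047]
tool_rot: [3.142, -0.0, -2.125]
contact_force: [-1.0, 1.7, -1.3]
opening: 0.0255
gripper_force: 61.2
```

>>> move_arm(rows=[15,0,0,0.4,0,15,0,0,0.8,0,15,0,0,1.2,0,15,0,0,1.2,0])

```text
clock: 13.15
tool_pos: [0.4678, 0.2939, 0.1043]
tool_rot: [-3.141, 0.001, -2.126]
contact_force: [-3.2, -0.9, 10.0]
opening: 0.025
gripper_force: 62.8
```

Contact is at the seated height, 0.1043 m, so the socket is on. I'll press to about 23 N before turning.

>>> move_arm(rows=[15,0.1,0.2,0.3,0,15,0.1,0.2,0.6,0,15,0.1,0.2,0.8,0,15,0.1,0.2,0.8,0])

```text
clock: 13.48
tool_pos: [0.4678, 0.294, 0.1042]
tool_rot: [-3.141, 0.001, -2.126]
contact_force: [-5.0, -1.0, 17.6]
opening: 0.0258
gripper_force: 63.6
```

>>> move_arm(rows=[15,0.2,0.3,0.3,0,15,0.2,0.3,0.6,0,15,0.2,0.3,0.6,0])

```text
clock: 13.73
tool_pos: [0.4678, 0.2941, 0.1041]
tool_rot: [-3.14, 0.002, -2.126]
contact_force: [-5.2, -3.1, 23.3]
opening: 0.0256
gripper_force: 64.4
```

>>> move_arm(rows=[15,0,-0.2,0,0.08,15,0,-0.4,0.1,0.16,15,0.1,-0.6,0.2,0.24,15,0.1,-0.7,0.25,0.3])

```text
clock: 14.07
tool_pos: [0.4685, 0.2936, 0.104]
tool_rot: [-3.14, 0.003, -2.43]
contact_force: [-3.2, -1.6, 22.4]
opening: 0.0252
gripper_force: 64.4
```

>>> move_arm(rows=[15,0,-0.2,0.1,0.08,15,0,-0.4,0.2,0.16,15,0.1,-0.6,0.3,0.24,15,0.1,-0.8,0.4,0.32,15,0.2,-0.9,0.5,0.4])

```text
clock: 14.48
tool_pos: [0.469, 0.2929, 0.1035]
tool_rot: [3.141, 0.003, -2.83]
contact_force: [-2.4, -2.0, 24.2]
opening: 0.0248
gripper_force: 64.3
```

>>> move_arm(rows=[15,0,-0.2,0.1,0.1,15,0,-0.5,0.2,0.2,15,0.1,-0.7,0.3,0.3,15,0.2,-0.9,0.4,0.4,15,0.3,-1.15,0.5,0.5,15,0.4,-1.4,0.6,0.6])

```text
clock: 14.98
tool_pos: [0.4689, 0.2914, 0.1029]
tool_rot: [3.14, 0.002, 2.853]
contact_force: [-5.0, -1.5, 24.4]
opening: 0.0255
gripper_force: 64.5
```

>>> move_arm(rows=[15,0,-0.2,0.1,0.1,15,0,-0.5,0.2,0.2,15,0.1,-0.7,0.3,0.3,15,0.2,-0.9,0.4,0.4,15,0.3,-1.15,0.5,0.5,15,0.4,-1.4,0.6,0.6])

```text
clock: 15.48
tool_pos: [0.4678, 0.2903, 0.1022]
tool_rot: [3.139, 0.0, 2.253]
contact_force: [-7.0, -1.1, 24.1]
opening: 0.0251
gripper_force: 64.5
```

>>> move_arm(rows=[15,0.1,-0.4,0.1,0.1,15,0.2,-0.7,0.2,0.2,15,0.4,-1.1,0.3,0.3,15,0.5,-1.3,0.4,0.4,15,0.6,-1.6,0.5,0.5,15,0.7,-1.8,0.6,0.6])

```text
clock: 15.98
tool_pos: [0.4661, 0.29, 0.1016]
tool_rot: [3.139, -0.002, 1.653]
contact_force: [-5.0, 2.5, 21.5]
opening: 0.0255
gripper_force: 64.1
```

>>> move_arm(rows=[15,0,-0.3,0.2,0.1,15,0.1,-0.5,0.3,0.2,15,0.2,-0.8,0.45,0.3,15,0.3,-1,0.6,0.4,15,0.4,-1.2,0.7,0.5,15,0.5,-1.4,0.8,0.6])

```text
clock: 16.48
tool_pos: [0.4648, 0.2907, 0.1009]
tool_rot: [3.14, -0.004, 1.053]
contact_force: [-4.6, 4.5, 22.5]
opening: 0.0254
gripper_force: 64.1
```

>>> move_arm(rows=[15,0,-0.2,0.1,0.1,15,0,-0.5,0.2,0.2,15,0.1,-0.7,0.3,0.3,15,0.2,-0.9,0.4,0.4,15,0.3,-1.15,0.5,0.5])

```text
clock: 16.9
tool_pos: [0.4641, 0.2917, 0.1004]
tool_rot: [-3.141, -0.004, 0.553]
contact_force: [-2.6, 5.3, 20.0]
opening: 0.025
gripper_force: 64.0
```

>>> move_arm(rows=[15,0,-0.2,0.3,0.06,15,0,-0.3,0.4,0.12,15,0,-0.45,0.5,0.18,15,0.1,-0.6,0.55,0.24])

```text
clock: 17.23
tool_pos: [0.4641, 0.2923, 0.1001]
tool_rot: [-3.14, -0.005, 0.315]
contact_force: [-3.0, 5.0, 23.1]
opening: 0.0253
gripper_force: 64.4
```

```bash
python3 - <<'E'
from rig import env
st=env.state();print(st["clock"],st["tool_pos"],st["tool_rot"],st["contact_force"],st["torque"],st["tau"][5],st["joints"][5])
E
```

```text
17.2333 [0.46407142 0.29225923 0.10011837] [-3.13983769 -0.00470116  0.31467353] [-3.03253054  5.03151941 23.05915207] [1.25596467 0.52297112 0.15723124] -2.2132207453250885 1.676534069763226
```

>>> move_arm(rows=[15,0,-0.2,0.1,0.06,15,0,-0.3,0.15,0.12,15,0,-0.45,0.2,0.18])

```text
clock: 17.48
tool_pos: [0.4641, 0.2927, 0.1001]
tool_rot: [-3.139, -0.005, 0.135]
contact_force: [-3.0, 5.2, 25.0]
opening: 0.025
gripper_force: 64.6
```

```bash
python3 - <<'E'
from rig import env
st=env.state();print(st["clock"],st["tool_pos"],st["tool_rot"],st["contact_force"],st["torque"],st["tau"][5],st["joints"][5])
E
```

```text
17.4833 [0.46409883 0.29268948 0.1000792 ] [-3.13901667 -0.00468227  0.13468214] [-3.02026665  5.24237536 24.96791787] [1.22442612 0.42680941 0.25803588] -2.221984416246414 1.8573158197107924
```

The screw is home: z stopped at 4.0 mm of sink while the torque rose. I'll lift off and return.

>>> move_arm(rows=[15,0,0,-1,-0.02,15,0,0,-3,-0.02,15,0,0,-6,-0.02,15,0,0,-12,-0.02,15,0,0,-25,-0.02,15,0,0,-45,-0.02,15,0,0,-65,-0.02,15,0,0,-85,-0.02,15,0,0,-97,-0.02,15,0,0,-97,-0.02])

```text
clock: 18.32
tool_pos: [0.4635, 0.2917, 0.1969]
tool_rot: [-3.141, -0.003, 0.157]
contact_force: [-0.2, -0.2, -2.3]
opening: 0.0253
gripper_force: 61.3
```

```bash
python3 - <<'E'
from h import *
from rig import env
st=env.state();print(st["clock"],st["tool_pos"],st["tool_rot"],st["contact_force"],st["opening"])
print(to(st,[.4325,-.3965,.197],0))
t=snap("top","5");s=snap("scene","5")
E
```

```text
18.3167 [0.46352459 0.29165689 0.19685411] [-3.14083081e+00 -3.11996903e-03  1.56847122e-01] [-0.229357   -0.2314738  -2.31423421] 0.025277986223208468
(array([-138.1,  674.9,   -1.1]), np.float64(0.157))
```

>>> move_arm(rows=[15,-4,20,0,0,15,-11,53,0,0,15,-18,88,0,0,15,-25,123,0,0,15,-32,158,0,0,15,-40,194,0,0,15,-47,230,0,0,15,-54,265,0,0,15,-61,300,0,0,15,-69,337,0,0])

```text
clock: 19.25
tool_pos: [0.4463, -0.0536, 0.193]
tool_rot: [-3.141, 0.002, 0.157]
contact_force: [0.7, -0.3, -2.4]
opening: 0.0254
gripper_force: 61.2
```

>>> move_arm(rows=[15,-7,35,0,0.02,15,-14,70,0,0.04,15,-21,105,0,0.06,15,-29,140,0,0.08,15,-36,175,0,0.1,15,-43,210,0,0.12,15,-50,245,0,0.14,15,-57,280,0,0.157,15,-64,312,0,0.157,15,-69,335,0,0.157])

```text
clock: 20.08
tool_pos: [0.4304, -0.3962, 0.1923]
tool_rot: [-3.14, 0.002, -0.002]
contact_force: [0.1, -0.8, -2.0]
opening: 0.0251
gripper_force: 61.1
```

>>> move_arm(rows=[15,0,1.5,0,0,15,0,2.5,0,0,15,0,2.5,0,0,15,0,2.5,0,0,15,0,2.5,0,0])

```text
clock: 20.5
tool_pos: [0.4316, -0.3954, 0.1943]
tool_rot: [-3.141, 0.0, 0.001]
contact_force: [0.0, 0.3, -1.0]
opening: 0.0253
gripper_force: 61.2
```

```bash
python3 - <<'E'
from h import *
from rig import env
st=env.state();print(st["clock"],st["tool_pos"],st["tool_rot"],st["contact_force"],st["opening"])
print(to(st,[.4325,-.3965,.197],0))
E
```

```text
20.5 [ 0.43163694 -0.3953833   0.19432996] [-3.14123359e+00  1.30576687e-04  8.51248365e-04] [ 0.02454686  0.34376092 -0.99128661] 0.02529290436017131
(array([ 0.9,  1.1, -2.7]), np.float64(0.001))
```

>>> move_arm(rows=[15,0.9,0.3,10,0,15,0.9,0.3,28,0,15,0.9,0.3,46,0,15,0.9,0.3,62,0,15,0.9,0.3,73,0,15,0.9,0.3,80,0,15,0.9,0.3,84,0,15,0.9,0.3,87,0,15,0.9,0.3,89,0])

```text
clock: 21.25
tool_pos: [0.4329, -0.3968, 0.1069]
tool_rot: [3.141, -0.001, -0.0]
contact_force: [-1.7, 7.3, 17.2]
opening: 0.0254
gripper_force: 63.6
```

>>> move_arm(rows=[15,0,0,2,0,15,0,0,4,0,15,0,0,6,0,15,0,0,6,0])

```text
clock: 21.58
tool_pos: [0.4327, -0.3959, 0.0998]
tool_rot: [-3.14, -0.001, 0.0]
contact_force: [0.8, 5.8, -3.5]
opening: 0.0252
gripper_force: 61.4
```

>>> move_arm(rows=[15,0,-0.5,3,0,15,0,-0.7,6,0,15,0,-0.7,9,0,15,0,-0.7,12,0,15,0,-0.7,15,0,15,0,-0.7,17,0,15,0,-0.7,18.5,0,15,0,-0.7,18.5,0])

```text
clock: 22.25
tool_pos: [0.4326, -0.3957, 0.0811]
tool_rot: [-3.141, -0.0, -0.0]
contact_force: [1.2, 4.2, -2.0]
opening: 0.0254
gripper_force: 61.4
```

>>> move_arm(rows=[15,0,-0.5,0.8,0,15,0,-0.5,1.6,0,15,0,-0.5,2,0,15,0,-0.5,2,0])

```text
clock: 22.58
tool_pos: [0.4325, -0.3955, 0.0791]
tool_rot: [3.141, -0.0, -0.0]
contact_force: [1.3, 4.2, 0.8]
opening: 0.0253
gripper_force: 61.5
```

>>> move_arm(rows=[15,0,-0.4,0.4,0,20,0,-0.4,0.4,0,26,0,-0.4,0.4,0,30,0,-0.4,0.4,0,40,0,-0.4,0.4,0,55,0,-0.4,0.4,0,65,0,-0.4,0.4,0,65,0,-0.4,0.4,0,65,0,-0.4,0.4,0])

```text
clock: 23.33
tool_pos: [0.4323, -0.3951, 0.0786]
tool_rot: [-3.142, 0.0, -0.0]
contact_force: [-0.4, -0.3, -0.4]
opening: 0.065
gripper_force: 0.0
```

>>> move_arm(rows=[65,0,0,-5,0,65,0,0,-15,0,65,0,0,-30,0,65,0,0,-50,0,65,0,0,-75,0,65,0,0,-100,0,65,0,0,-120,0,65,-30,0,-130,0,65,-60,0,-140,0,65,-100,0,-140,0])

```text
clock: 24.17
tool_pos: [0.3326, -0.3952, 0.2214]
tool_rot: [3.139, -0.002, 0.002]
contact_force: [-0.0, -1.4, 1.2]
opening: 0.065
gripper_force: 0.0
```

>>> move_arm(rows=[65,-20,35,0,0,65,-40,70,0,0,65,-60,100,0,0,65,-60,130,0,0,65,-60,150,0,0,65,-60,150,0,0])

```text
clock: 24.67
tool_pos: [0.2712, -0.548, 0.2187]
tool_rot: [3.141, 0.0, -0.003]
contact_force: [0.2, -0.8, -0.1]
opening: 0.065
gripper_force: 0.0
```

```bash
python3 - <<'E'
from h import *
from rig import env
st=env.state();print(st["clock"],st["tool_pos"],st["opening"],st["contact_force"])
t=snap("top","6");t0=load("top")
g=lambda c:cv2.cvtColor(c["pixels"],cv2.COLOR_RGB2GRAY).astype(int)
a,b=g(t)[225:258,450:484],g(t0)[225:258,450:484]
print("diff",abs(a-b).mean(),abs(a-b).max()); 
yy,xx=np.mgrid[234:246,468:482]
for c in(t0,t):
    w=np.clip(g(c)[234:243,468:479]-120,0,None); yy,xx=np.mgrid[234:243,468:479]; print("knob",(w*xx).sum()/w.sum(),(w*yy).sum()/w.sum())
    print(g(c)[234:246:2,456:480:2])
E
```

```text
24.6667 [ 0.27124909 -0.54802375  0.2187404 ] 0.0650047065093491 [ 0.21263942 -0.78400452 -0.11796385]
diff 4.5846702317290555 63
knob 473.6653992395437 237.65888104291147
[[201 198 199 197 193 194 189 182 182 163  95  92]
 [212 212 207 180 123 104  83  48  83 131 115  72]
 [214 214 175  92  45  42  40  45 143 197 187 109]
 [214 208 153  73  44  40  41  47 126 195 179 100]
 [219 212 160  72  38  42  40  44  64 108  95  64]
 [219 216 175  93  60  50  67  87 117 135  87  86]]
knob 473.8047281323877 237.51205673758867
[[197 200 199 199 195 196 200 197 188 168  94  91]
 [211 210 205 183 142 122 108  94  75 103 108  73]
 [214 212 173 120  61  38  37  41  87 184 190 143]
 [215 205 144  97  46  35  37  38  88 187 196 148]
 [219 206 155  97  50  37  39  41  57 112 138  82]
 [220 216 176 109  62  40  55  62  78  92  73  71]]
```

The driver stands within about 0.5 px of its original picture. The screw's sink and the torque rise agree that it is home. I'll hand the job in.

```bash
python3 -c "
from rig import env
print(env.close_job())"
```

```text
the job is handed in; nothing more can be done
None
```

The proud screw (near one on the left bracket) went in 4.0 mm, until it stopped sinking and the torque rose; the driver is back upright in its stand, and the job was handed in at about 25 s without the verdict being shown.

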